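# Stack the empty crate on the crate of blood tubes

## Robot

A 6-joint arm with a two-finger parallel gripper is mounted at the origin on the work surface. World frame = base frame: x ahead of the robot, y to its left, z up, the work surface at z = 0. Lengths are in m, angles in rad, forces in N, time in s.
With the tool pointing down it reaches from about 0.275 to 0.775 m from the base axis. Payload 14.6 kg.
Tool frame: the origin (TCP) lies midway between the tips of the shut fingers; the grasp point (between the pads) lies 19 mm behind it; z points along the fingers, y is the line along which they close (so a half turn about z gives the same grasp; the last joint's range is limited). The gripper opens to 85 mm and grips with 20 to 120 N. Pads are 22 mm wide; open, the fingers measure 114 mm over their backs; the gripper's body (76 mm by 85 mm) begins 54 mm behind the grasp point. The pads swing forward as they close: fully open they stand 13 mm farther back than shut.
Start: joints at [-1.445, 0.263, -0.048, 1.259, 0, 1.415], TCP at [0.145, -0.504, 0.231] pointing down, gripper open.
Joint ranges: [-2.65, 2.65], [-0.89, 1.7], [-1.18, 1.37], [-2.13, 2.11], [-1.35, 1.29], [-3.14, 3.14]. Speed limits (rad/s): [1.89, 1.89, 2.57, 2.79, 3.14, 3.14].

## Interface

Orientations are given as a unit quaternion [w, x, y, z].
In Python, from cell import read_state, camera, calibration, close_job gives the robot as it stands.
- The arm moves only by the tool play_rows, never from a script. Its argument "commands" is a list of rows, each an object with "turn": the turn, a rotation vector about the tool's x, y, z in units of 180 degrees (1.0 is 180 degrees), a list of three; "linear": the shift along the tool's x, y, z in units of 0.04 m (1.0 is 0.04 m), a list of three; "hand": the opening, from 0 (shut) to 1 (fully open). In form: [{"turn": [wx, wy, wz], "linear": [dx, dy, dz], "hand": hand}, ...]. A call has 1 to 12 rows; each row shifts and turns the commanded pose from where the row before left it, along the tool's axes as they then stand; what a row does not reach is not made up. A row lasts 1/8 s, in which the tool goes at most 62.5 mm and 10.7 degrees, less where a joint would pass 70% of its speed; a pose out of reach is approached as far as the arm can. A call with a number of a shift or a turn outside -1 to 1 is refused whole. A call with a gripper value outside its range is refused whole. The fingers move at their own pace and stop on an object; the grip force is fixed at half the most. Time passes only in rows, so rows that do not move let the fingers close. It gives the time, the measured TCP pose, the force, the opening and the grip force at its end, in the units of the state.
- read_state(): the state, without advancing time (a new reading comes with each control period).
- camera(name): name is "scene" or "top" or "wrist"; returns the picture (420x560x3 uint8, blue, green, red); there is no depth.
- calibration(name): a dict with "fx", "fy", "cx", "cy" (pixels), "position" and "attitude" of the camera in the world; the wrist camera has in their place "T_tool_cam" (4x4, takes a point from camera to tool coordinates, whose origin is the TCP and whose axes are the flange's). Camera axes: x right, y up, looking along -z (the intrinsics and any distortion apply to the point x, -y, -z); pixel columns grow to the right and rows downward; lengths in m; the calibration is good to about 2 mm. A picture is of the moment at which its call begins: read the wrist's pose just before it. calibration takes no time and is no camera call.
- close_job(): hands the job in; it is judged then, once.
The state is a dict: "t": time; "qpos": joint angles; "joint_vel": joint speeds; "joint_torque": joint torques, N m; "ee_pos": TCP position; "ee_rot": TCP orientation; "contact_force": force on the tool from outside, world axes, zero at the start; "moment": the same for the moment, N m; "grip_width": finger opening in m; "grip_force": force on a finger pad.
Only numpy, scipy, OpenCV 4.12 (cv2) and the standard library are available. Lean on these libraries where they do the work, as an engineer would, in place of code of your own. Each camera call takes 0.05 s, during which the arm holds its last target. There are 200 camera calls.

## Task

Stack the empty grey crate squarely on top of the crate that holds the capped sample tubes. It stands the same way round as that one, so as it is its skids would drop between the bars and nest down on to the tubes: turn it half a turn so that its skids rest on the two cross bars. Set it down rather than dropping it, leave the tube crate where it stands, and do not disturb the crate of small white jars.

Things in the scene. Friction and masses are not known exactly. Their poses are not given: they have to be found in the camera images.
- empty_crate: Empty grey plastic crate, loose, 0.3 kg, 180 (x) x 116 (y) x 80 mm, lip 188 x 124. Tray 40 mm deep, wall 4, on two cross skids 22 wide (x), 100 long (y), 36 high at x = -66 and +22. Two cross bars, top flush with the rim, 18 wide, 8 thick, at x = +66 and -22. Origin: centre of the footprint, underside of skids; x along the length to the end with the near bar; z up.
- carry_bar (a point): Middle of the empty crate's bar at x = -22 mm, at half its thickness (76 mm above the crate's origin); axes as the crate's. A grip to carry it by: pinch the bar's 18 mm along the crate's x from above, one finger down in the tray on either side (free for 56 mm towards -x, 70 mm towards +x; tray floor 36 mm below this point).
- tube_crate: Crate of the same moulding, origin and axes, loose, 0.75 kg; seven capped sample tubes (80 mm long, 15 mm thick, purple caps) lie crosswise in it, below its bars. A crate turned half a turn to it stacks with its skids on these bars, origins 80 mm apart in height, one over the other; the same way round its skids sink between the bars.
- jar_crate: Crate of the same moulding, origin and axes, loose, 0.75 kg, with six small white jars (33 mm wide, 26 mm high) standing in it. Not used; leave it alone.

How it is judged:
By the outcome, as a careful person would: the job done as asked, in the order asked, and still so for the second after the job is handed in, with the robot touching nothing.
It also fails if it takes over 40 s, if anything falls off the work surface, if the arm or the gripper's body presses on something with over 40 N, if the wrist force passes 120 N, or if a joint passes its speed limit or range.

## Working session

There is one attempt and no reset: what is moved stays moved. The work goes in short steps, Python scripts to look and compute and a tool call to move; the robot and the scene stay as the last step left them, time stands still between calls to the robot, and variables do not carry over. Pictures are saved under pics/ and viewed, at most 10 in all, crops included, and the job is handed in when it is done.

Besides the shell and the picture viewer there is one more tool, called after "Emit:" by a JSON object that holds its "fn" and its "kwargs". play_rows: Moves the arm, as the interface text tells. Shifts and turns lie within -1 to 1; 1 stands for 0.04 m of shift or 180 degrees of turn. Its arguments: {"type":"object","properties":{"commands":{"type":"array"}},"required":["commands"]}

```bash
mkdir -p pics; ls
python3 - <<'E'
from cell import *
import cv2
for n in ("top","scene"):
    cv2.imwrite(f"pics/{n}0.png",camera(n)); print(n,calibration(n))
print(calibration("wrist")); print(read_state())
E
```

```text
pics
top {'fx': 537.7708843020777, 'fy': 537.7708843020777, 'cx': 276.71513337994594, 'cy': 204.76733555211482, 'position': array([ 0.47977236, -0.00767939,  1.2688311 ]), 'attitude': array([-0.70502015, -0.01791031,  0.02684522,  0.70845264])}
scene {'fx': 403.92514949152365, 'fy': 403.92514949152365, 'cx': 283.6380734100856, 'cy': 209.00320328983213, 'position': array([1.13464656, 0.19109535, 0.59854999]), 'attitude': array([0.53011123, 0.23596866, 0.3345412 , 0.74255172])}
{'fx': 302.3773499353489, 'fy': 302.3773499353489, 'cx': 273.5843982505284, 'cy': 215.04279104240766, 'T_tool_cam': array([[ 7.08883166e-04,  9.65251893e-01,  2.61320263e-01,
         6.57261267e-02],
       [ 9.99999693e-01, -5.97080756e-04, -5.07230542e-04,
         1.32788296e-04],
       [-3.33575940e-04,  2.61320543e-01, -9.65252020e-01,
        -1.42834225e-01],
       [ 0.00000000e+00,  0.00000000e+00,  0.00000000e+00,
         1.00000000e+00]])}
{'t': 0.1, 'qpos': array([-1.44528138e+00,  2.63442826e-01, -4.88515626e-02,  1.25937178e+00,
       -3.89957169e-06,  1.41550678e+00]), 'joint_vel': array([-0.00090339, -0.00195764,  0.00119115, -0.00147644,  0.00085511,
       -0.00035415]), 'joint_torque': array([ 2.81203247e-03, -6.38576961e+01,  3.85065758e+01,  1.01327561e-02,
       -1.52859679e-04, -5.10841119e-06]), 'ee_pos': array([ 0.14546289, -0.50420874,  0.23089794]), 'ee_rot': array([-4.34900183e-04,  9.90159691e-01,  1.39941403e-01,  4.52496640e-06]), 'contact_force': array([ 0.74065205,  0.13440594, -0.2456683 ]), 'moment': array([ 0.01700134, -0.05033091, -0.0354682 ]), 'grip_force': 0.0, 'grip_width': 0.08522188410613926}
```

View pics/top0.png

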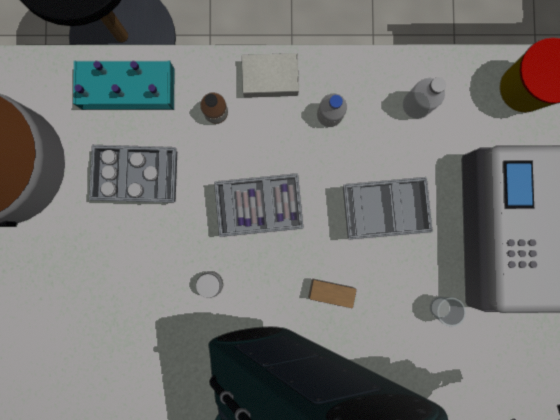

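View pics/scene0.png

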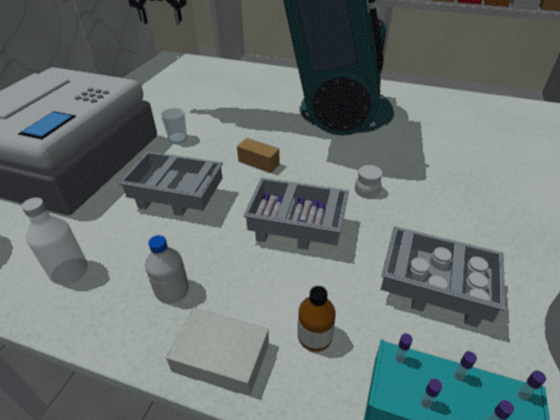

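The top view shows the empty crate centred near (388,208), the tube crate near (259,206) and the jar crate near (133,175). In the scene view the same three stand in the same order, with the empty crate at the left.

```bash
cat > h.py <<'E'
import numpy as np, cv2
from scipy.spatial.transform import Rotation as R
from cell import *
def q2R(q): return R.from_quat([q[1],q[2],q[3],q[0]])
def campose(n,c,st=None):
    if n!="wrist": return q2R(c["attitude"]).as_matrix(), np.array(c["position"])
    T=np.eye(4); T[:3,:3]=q2R(st["ee_rot"]).as_matrix(); T[:3,3]=st["ee_pos"]
    T=T@c["T_tool_cam"]; return T[:3,:3],T[:3,3]
def ray(n,uv,z,st=None):
    c=calibration(n); Rm,p=campose(n,c,st)
    uv=np.atleast_2d(np.array(uv,float))
    d=np.c_[(uv[:,0]-c["cx"])/c["fx"],-(uv[:,1]-c["cy"])/c["fy"],-np.ones(len(uv))]@Rm.T
    return p+d*((z-p[2])/d[:,2])[:,None]
def proj(n,X,st=None):
    c=calibration(n); Rm,p=campose(n,c,st)
    q=(np.atleast_2d(X)-p)@Rm
    return np.c_[c["cx"]+c["fx"]*q[:,0]/-q[:,2],c["cy"]-c["fy"]*q[:,1]/-q[:,2]]
E
python3 - <<'E'
from h import *
im=cv2.imread("pics/top0.png")
a=cv2.resize(im[160:250,195:445],None,fx=3.2,fy=3.2,interpolation=cv2.INTER_CUBIC)
cv2.imwrite("pics/crop.png",a)
g=cv2.cvtColor(im,cv2.COLOR_BGR2GRAY)
for name,(x0,x1,y0,y1) in dict(empty=(325,450,160,260),tube=(205,318,160,250)).items():
    s=g[y0:y1,x0:x1]; bg=np.percentile(s,90)
    m=(s<0.78*bg).astype(np.uint8)
    cs,_=cv2.findContours(m,cv2.RETR_EXTERNAL,cv2.CHAIN_APPROX_NONE)
    c=max(cs,key=cv2.contourArea)
    r=cv2.boxPoints(cv2.minAreaRect(c))+[x0,y0]
    P=ray("top",r,0.08)
    print(name,bg,r.round(1).tolist(),P[:,:2].round(4).tolist(),P.mean(0).round(4),np.linalg.norm(np.diff(P,axis=0),axis=1))
E
```

```text
empty 157.0 [[324.3, 186.0], [427.1, 176.4], [432.3, 231.8], [329.4, 241.4]] [[0.5964, -0.1288], [0.6169, -0.3587], [0.4936, -0.3673], [0.4735, -0.1389]] [ 0.5451 -0.2484  0.08  ] [0.23080498 0.12368096 0.22932246]
tube 158.0 [[202.7, 182.5], [297.7, 173.0], [303.2, 228.3], [208.2, 237.8]] [[0.6052, 0.1411], [0.6256, -0.07], [0.5028, -0.0812], [0.4829, 0.1285]] [0.5541 0.0296 0.08  ] [0.21201798 0.12338891 0.21066951]
```

View pics/crop.png

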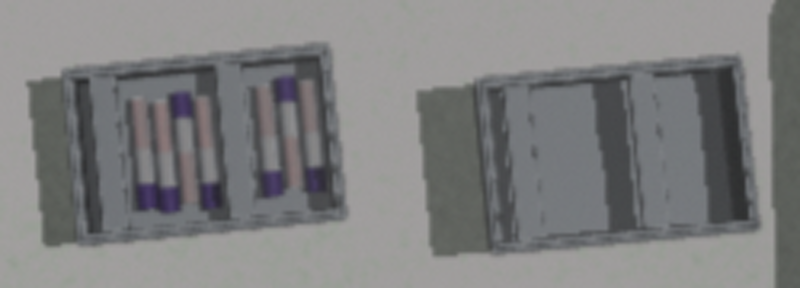

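The crop shows each lip clearly, with its shadow on the left. Tube crate corners are at (64,72), (329,44), (346,215), (80,244) and empty crate corners at (477,78), (741,57), (757,230), (492,252). The near bar is at the left on both, so crate +x points to about world +y.

Run:
```python
from h import *
for n,c in dict(tube=[(64,72),(329,44),(346,215),(80,244)],empty=[(477,78),(741,57),(757,230),(492,252)]).items():
    P=ray("top",np.array(c)/3.2+[194.7,159.7],0.08)
    ctr=P.mean(0); d=(P[0]+P[3]-P[1]-P[2])[:2]; yaw=np.arctan2(d[1],d[0])
    ex=np.array([np.cos(yaw),np.sin(yaw)])
    print(n,ctr.round(4),np.degrees(yaw),np.linalg.norm(np.roll(P,-1,0)-P,axis=1).round(4),"bar",(ctr[:2]-.022*ex).round(4))
st=read_state(); print(q2R(st["ee_rot"]).as_matrix().round(3))
```

```text
tube [0.5558 0.0169 0.08  ] 95.88644702395626 [0.1849 0.1194 0.1845 0.1196] bar [ 0.5581 -0.005 ]
empty [ 0.5472 -0.2688  0.08  ] 94.37705270752011 [0.185  0.1208 0.1846 0.1211] bar [ 0.5489 -0.2908]
[[ 0.961  0.277 -0.   ]
 [ 0.277 -0.961  0.001]
 [ 0.    -0.001 -1.   ]]
```

Emit:
{"fn": "play_rows", "kwargs": {"commands": [{"turn":[0,0,0],"linear":[0.64,-0.48,0],"hand":1},{"turn":[0,0,0],"linear":[0.64,-0.48,0],"hand":1},{"turn":[0,0,0],"linear":[0.64,-0.48,0],"hand":1},{"turn":[0,0,0],"linear":[0.64,-0.48,0],"hand":1},{"turn":[0,0,0],"linear":[0.64,-0.48,0],"hand":1},{"turn":[0,0,0],"linear":[0.64,-0.48,0],"hand":1},{"turn":[0,0,0],"linear":[0.64,-0.48,0],"hand":1},{"turn":[0,0,0],"linear":[0.64,-0.48,0],"hand":1},{"turn":[0,0,0],"linear":[0.9,0.2,0],"hand":1},{"turn":[0,0,0],"linear":[0.9,0.2,0],"hand":0.6},{"turn":[0,0,0.03],"linear":[0.9,0.2,0],"hand":0.6},{"turn":[0,0,0.035],"linear":[0.9,0.2,0],"hand":0.6}]}}

```text
t: 1.6
ee_pos: [0.4481, -0.294, 0.2311]
ee_rot: [-0.0, 0.999, 0.037, -0.0]
contact_force: [0.2, -1.3, 1.2]
grip_width: 0.0514
grip_force: 0.0
```

Emit:
{"fn": "play_rows", "kwargs": {"commands": [{"turn":[0,0,0],"linear":[0.8,0,-0.3],"hand":0.6},{"turn":[0,0,0],"linear":[0.8,0,0],"hand":0.6},{"turn":[0,0,0],"linear":[0.8,0,0],"hand":0.6},{"turn":[0,0,0],"linear":[0,0,0],"hand":0.6}]}}

```text
t: 2.1
ee_pos: [0.5441, -0.2867, 0.2422]
ee_rot: [-0.0, 0.999, 0.039, -0.0]
contact_force: [-1.1, 0.9, 0.3]
grip_width: 0.0512
grip_force: 0.0
```

Run:
```python
from h import *
st=read_state(); im=camera("wrist"); cv2.imwrite("pics/w1.png",im)
import pickle; pickle.dump(st,open("w1.pkl","wb")); print(st["ee_pos"],st["ee_rot"],st["qpos"])
```

```text
[ 0.54407558 -0.28668314  0.24219496] [-4.01573443e-04  9.99238822e-01  3.90057145e-02 -4.12083398e-04] [-6.17434287e-01  4.21011342e-01  2.22171893e-01  1.37309992e+00
  1.33227967e-04  2.44612705e+00]
```

View pics/w1.png

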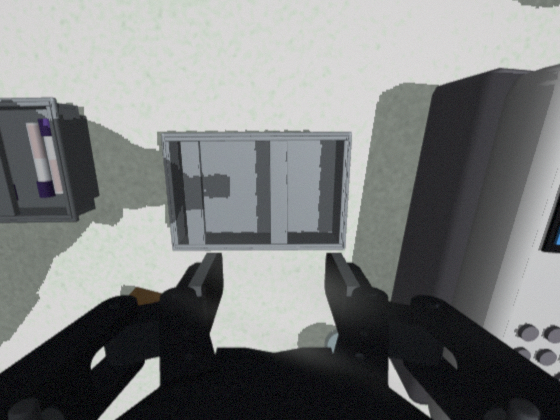

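The wrist view shows the empty crate lip with corners (159,132), (351,132), (346,249), (172,249), and the carry bar from (271,140) and (288,140) down to (287,244) and (271,244). The tube crate's end is visible at the left.

Run:
```python
from h import *
import pickle
st=pickle.load(open("w1.pkl","rb"))
P=ray("wrist",[(159,132),(351,132),(346,249),(172,249)],0.08,st)
ctr=P.mean(0); d=(P[0]+P[3]-P[1]-P[2])[:2]; yaw=np.arctan2(d[1],d[0]); ex=np.array([np.cos(yaw),np.sin(yaw)])
print(ctr.round(4),np.degrees(yaw),np.linalg.norm(np.roll(P,-1,0)-P,axis=1).round(4))
b=ctr[:2]-.022*ex
B=ray("wrist",[(271,140),(288,140),(287.5,244),(271.5,244)],0.08,st); print("bar",b,B.mean(0),np.linalg.norm(np.roll(B,-1,0)-B,axis=1))
Rm=q2R(st["ee_rot"]).as_matrix()
for t in (b,B.mean(0)[:2]): print("tool",Rm.T@(np.r_[t,.057]-st["ee_pos"])/.04)
print("tool yaw",np.degrees(np.arctan2(Rm[1,0],Rm[0,0])))
```

```text
[ 0.5487 -0.2696  0.08  ] 94.51712191659705 [0.1867 0.1216 0.1876 0.1217]
bar [ 0.55042309 -0.29148828] [ 0.54959356 -0.29253966  0.08      ] [0.01664497 0.10833356 0.01716777 0.10833395]
tool [0.15250831 0.13599749 4.62964267]
tool [0.12978427 0.16058527 4.62964015]
tool yaw 4.470879507537711
```

Emit:
{"fn": "play_rows", "kwargs": {"commands": [{"turn":[0,0,0],"linear":[0.14,0.15,0.7],"hand":0.6},{"turn":[0,0,0],"linear":[0,0,0.8],"hand":0.6},{"turn":[0,0,0],"linear":[0,0,0.8],"hand":0.6},{"turn":[0,0,0],"linear":[0,0,0.8],"hand":0.6},{"turn":[0,0,0],"linear":[0,0,0.7],"hand":0.6},{"turn":[0,0,0],"linear":[0,0,0.5],"hand":0.6},{"turn":[0,0,0],"linear":[0,0,0.3],"hand":0.6},{"turn":[0,0,0],"linear":[0,0,0],"hand":0.6}]}}

```text
t: 3.15
ee_pos: [0.5481, -0.2925, 0.059]
ee_rot: [-0.0, 0.999, 0.038, -0.0]
contact_force: [0.9, 1.4, 0.5]
grip_width: 0.0511
grip_force: 0.0
```

Emit:
{"fn": "play_rows", "kwargs": {"commands": [{"turn":[0,0,0],"linear":[0,0,0],"hand":0},{"turn":[0,0,0],"linear":[0,0,0],"hand":0},{"turn":[0,0,0],"linear":[0,0,0],"hand":0},{"turn":[0,0,0],"linear":[0,0,0],"hand":0},{"turn":[0,0,0],"linear":[0,0,0],"hand":0}]}}

```text
t: 3.78
ee_pos: [0.549, -0.2928, 0.0602]
ee_rot: [0.0, 0.999, 0.038, 0.0]
contact_force: [-1.4, 0.4, 5.4]
grip_width: 0.0166
grip_force: 58.8
```

Emit:
{"fn": "play_rows", "kwargs": {"commands": [{"turn":[0,0,0],"linear":[0,0,-0.3],"hand":0},{"turn":[0,0,0],"linear":[0,0,-0.7],"hand":0},{"turn":[0,0,0],"linear":[0,0,-0.9],"hand":0},{"turn":[0,0,0],"linear":[0,0,-0.9],"hand":0},{"turn":[0,0,0],"linear":[0,-0.3,-0.8],"hand":0},{"turn":[0,0,0],"linear":[0,-0.6,-0.6],"hand":0},{"turn":[0,0,0],"linear":[0,-0.8,0],"hand":0},{"turn":[0,0,0],"linear":[0,-0.8,0],"hand":0},{"turn":[0,0,0],"linear":[0,-0.8,0],"hand":0},{"turn":[0,0,0],"linear":[0,-0.6,0],"hand":0},{"turn":[0,0,0],"linear":[0,-0.3,0],"hand":0},{"turn":[0,0,0],"linear":[0,0,0],"hand":0}]}}

```text
t: 5.28
ee_pos: [0.5359, -0.1249, 0.2277]
ee_rot: [0.0, 0.999, 0.039, 0.0]
contact_force: [-0.2, -0.7, -3.3]
grip_width: 0.0165
grip_force: 59.0
```

Emit:
{"fn": "play_rows", "kwargs": {"commands": [{"turn":[0,0,-0.03],"linear":[0,0,0],"hand":0},{"turn":[0,0,-0.05],"linear":[0,0,0],"hand":0},{"turn":[0,0,-0.05],"linear":[0,0,0],"hand":0},{"turn":[0,0,-0.05],"linear":[0,0,0],"hand":0},{"turn":[0,0,-0.05],"linear":[0,0,0],"hand":0},{"turn":[0,0,-0.05],"linear":[0,0,0],"hand":0},{"turn":[0,0,-0.05],"linear":[0,0,0],"hand":0},{"turn":[0,0,-0.05],"linear":[0,0,0],"hand":0},{"turn":[0,0,-0.05],"linear":[0,0,0],"hand":0},{"turn":[0,0,-0.05],"linear":[0,0,0],"hand":0},{"turn":[0,0,-0.05],"linear":[0,0,0],"hand":0},{"turn":[0,0,-0.05],"linear":[0,0,0],"hand":0}]}}

```text
t: 6.78
ee_pos: [0.536, -0.1262, 0.2273]
ee_rot: [0.0, 0.58, 0.814, -0.0]
contact_force: [-0.0, 0.1, -3.9]
grip_width: 0.0162
grip_force: 59.0
```

Emit:
{"fn": "play_rows", "kwargs": {"commands": [{"turn":[0,0,-0.05],"linear":[0,0,0],"hand":0},{"turn":[0,0,-0.05],"linear":[0,0,0],"hand":0},{"turn":[0,0,-0.05],"linear":[0,0,0],"hand":0},{"turn":[0,0,-0.05],"linear":[0,0,0],"hand":0},{"turn":[0,0,-0.05],"linear":[0,0,0],"hand":0},{"turn":[0,0,-0.05],"linear":[0,0,0],"hand":0},{"turn":[0,0,-0.05],"linear":[0,0,0],"hand":0},{"turn":[0,0,-0.05],"linear":[0,0,0],"hand":0},{"turn":[0,0,-0.03],"linear":[0,0,0],"hand":0},{"turn":[0,0,0],"linear":[0,0,0],"hand":0}]}}

```text
t: 8.02
ee_pos: [0.536, -0.126, 0.2273]
ee_rot: [-0.0, -0.053, 0.999, -0.0]
contact_force: [0.8, 0.3, -3.0]
grip_width: 0.0164
grip_force: 59.0
```

```bash
cat > go.py <<'E'
from h import *
import sys
t=np.array([float(a) for a in sys.argv[1:4]])
st=read_state(); Rm=q2R(st["ee_rot"]).as_matrix()
print(st["t"],st["ee_pos"].round(4),"units",(Rm.T@(t-st["ee_pos"])/.04).round(3),"toolyaw",np.degrees(np.arctan2(Rm[1,0],Rm[0,0])).round(2),"tilt",np.degrees(Rm[:2,2]).round(2),st["contact_force"].round(1),st["grip_width"],st["qpos"].round(2))
E
python3 go.py .556 .0381 .2
python3 -c "
from h import *
cv2.imwrite('pics/top1.png',camera('top')); cv2.imwrite('pics/scene1.png',camera('scene'))"
```

```text
8.025 [ 0.536  -0.126   0.2273] units [-0.934  4.026  0.681] toolyaw -173.9 tilt [-0.   -0.01] [ 0.8  0.3 -3. ] 0.01639659359626422 [-0.38  0.31  0.01  1.27 -0.   -0.49]
```

View pics/scene1.png

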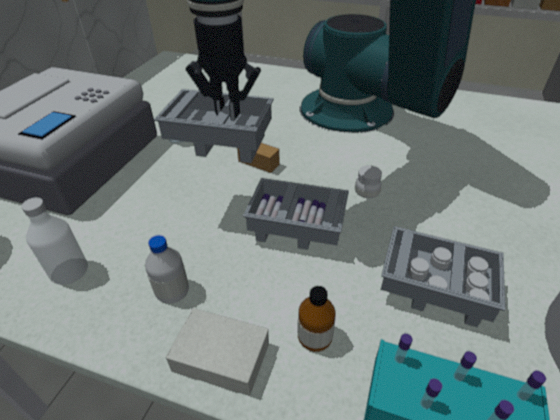

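The scene view shows the empty crate held level at (215,125), clear of the table and turned half a turn. The tube crate is undisturbed at (297,212). I'll take one wrist look at the tube crate before going over it.

Run:
```python
from h import *
import pickle
st=read_state(); im=camera("wrist"); cv2.imwrite("pics/w2.png",im); pickle.dump(st,open("w2.pkl","wb"))
```

```text
(no output)
```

View pics/w2.png

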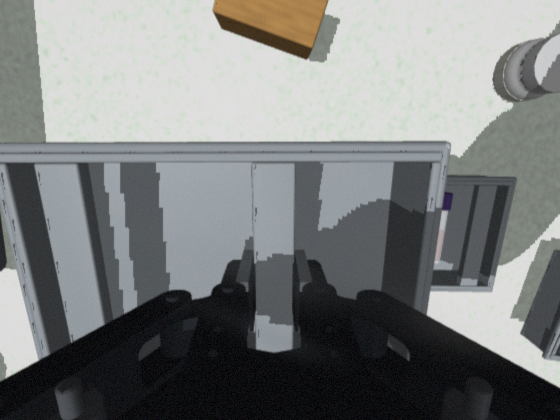

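The wrist view shows the held crate with its lip edge at row 143 and lip corner at (448,143). Behind it is the tube crate's near-bar end, with corners at (515,178) and (493,291).

Run:
```python
from h import *
import pickle
st=pickle.load(open("w2.pkl","rb"))
E=ray("wrist",[(515,178),(493,291)],.08,st); print(E,np.linalg.norm(E[1]-E[0]))
d=E[1]-E[0]; ey=np.array([-d[0],-d[1]])/np.linalg.norm(d[:2]); ex=np.array([ey[1],-ey[0]])
print("yaw",np.degrees(np.arctan2(ex[1],ex[0])),"ctr",E.mean(0)[:2]-.094*ex)
H=ray("wrist",[(448,143),(3,145)],st["ee_pos"][2]-.0602+.08,st)
Rm=q2R(st["ee_rot"]).as_matrix()
print("held lip in tool",(H-st["ee_pos"])@Rm)
```

```text
[[0.48690439 0.10231879 0.08      ]
 [0.60684731 0.11680264 0.08      ]] 0.12081426188813299
yaw 96.88548432510304 ctr [0.55814507 0.01623867]
held lip in tool [[ 0.06258889  0.06883381 -0.0197994 ]
 [ 0.06168948 -0.10758884 -0.01979239]]
```

Both estimates of the tube crate agree within 1 mm. I'll go over it and then lower.

Emit:
{"fn": "play_rows", "kwargs": {"commands": [{"turn":[0,0,0],"linear":[-0.13,0.4,0],"hand":0},{"turn":[0,0,0],"linear":[-0.2,0.8,0],"hand":0},{"turn":[0,0,0],"linear":[-0.2,0.9,0],"hand":0},{"turn":[0,0,0],"linear":[-0.2,0.9,0],"hand":0},{"turn":[0,0,0],"linear":[-0.1,0.6,0],"hand":0},{"turn":[0,0,0],"linear":[-0.1,0.43,0.4],"hand":0},{"turn":[0,0,0],"linear":[0,0,0.6],"hand":0},{"turn":[0,0,0],"linear":[0,0,0.6],"hand":0},{"turn":[0,0,0],"linear":[0,0,0.2],"hand":0},{"turn":[0,0,0],"linear":[0,0,0],"hand":0},{"turn":[0,0,0],"linear":[0,0,0],"hand":0}]}}

```text
t: 9.55
ee_pos: [0.556, 0.0392, 0.1562]
ee_rot: [0.001, -0.054, 0.999, -0.0]
contact_force: [0.4, -0.4, -2.7]
grip_width: 0.0163
grip_force: 59.0
```

```bash
python3 go.py .5558 .0381 .1402
python3 -c "
from h import *
im=camera('scene'); cv2.imwrite('pics/s2.png',cv2.resize(im[110:270,210:390],None,fx=3.6,fy=3.6,interpolation=cv2.INTER_CUBIC))"
```

```text
9.55 [0.556  0.0392 0.1562] units [ 0.007 -0.027  0.4  ] toolyaw -173.82 tilt [ 0.07 -0.01] [ 0.4 -0.4 -2.7] 0.016297091920677055 [-0.08  0.35 -0.13  1.09  0.   -0.18]
```

View pics/s2.png

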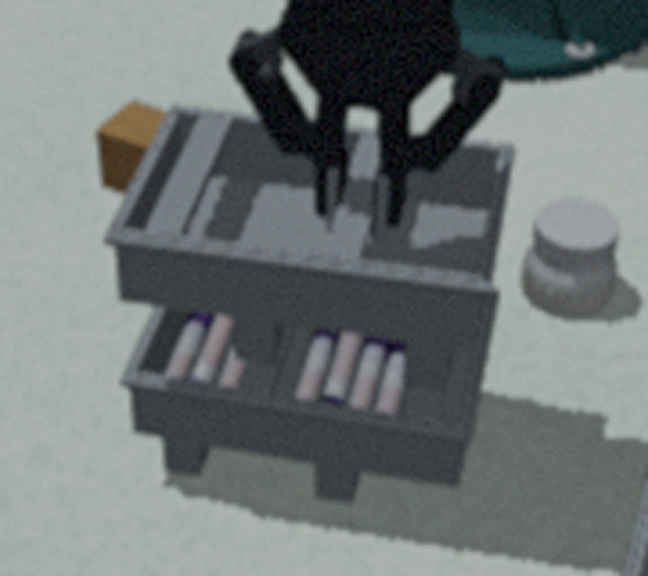

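The crop shows the empty crate level over the tube crate with a small gap. Its near bar is at the left, opposite to the lower crate's. I'll lower it slowly.

Emit:
{"fn": "play_rows", "kwargs": {"commands": [{"turn":[0,0,0],"linear":[0,-0.02,0.1],"hand":0},{"turn":[0,0,0],"linear":[0,0,0.1],"hand":0},{"turn":[0,0,0],"linear":[0,0,0.1],"hand":0},{"turn":[0,0,0],"linear":[0,0,0],"hand":0},{"turn":[0,0,0],"linear":[0,0,0],"hand":0}]}}

```text
t: 10.22
ee_pos: [0.5556, 0.0383, 0.1433]
ee_rot: [-0.0, -0.054, 0.999, -0.0]
contact_force: [-0.1, -0.3, -2.2]
grip_width: 0.0167
grip_force: 59.0
```

Emit:
{"fn": "play_rows", "kwargs": {"commands": [{"turn":[0,0,0],"linear":[0,0,0.04],"hand":0},{"turn":[0,0,0],"linear":[0,0,0.03],"hand":0},{"turn":[0,0,0],"linear":[0,0,0],"hand":0},{"turn":[0,0,0],"linear":[0,0,0],"hand":0}]}}

```text
t: 10.72
ee_pos: [0.5556, 0.0384, 0.1405]
ee_rot: [-0.0, -0.054, 0.999, 0.0]
contact_force: [-1.5, 0.4, -3.9]
grip_width: 0.0169
grip_force: 59.1
```

Emit:
{"fn": "play_rows", "kwargs": {"commands": [{"turn":[0,0,0],"linear":[0,0,0.03],"hand":0},{"turn":[0,0,0],"linear":[0,0,0],"hand":0},{"turn":[0,0,0],"linear":[0,0,0],"hand":0}]}}

```text
t: 11.1
ee_pos: [0.5558, 0.0384, 0.1402]
ee_rot: [0.001, -0.054, 0.999, -0.0]
contact_force: [-3.5, 1.0, 9.5]
grip_width: 0.0168
grip_force: 60.4
```

```bash
python3 go.py .5558 .0381 .1402
```

```text
11.1 [0.5558 0.0384 0.1402] units [ 0.001 -0.007  0.   ] toolyaw -173.81 tilt [ 0.07 -0.01] [-3.5  1.   9.5] 0.016826972151561627 [-0.08  0.36 -0.16  1.05 -0.   -0.19]
```

Contact came at the expected height, so the crate is resting on the bars. I'll release and lift clear.

Emit:
{"fn": "play_rows", "kwargs": {"commands": [{"turn":[0,0,0],"linear":[0,0,-0.02],"hand":0},{"turn":[0,0,0],"linear":[0,0,0],"hand":0.3},{"turn":[0,0,0],"linear":[0,0,0],"hand":0.5},{"turn":[0,0,0],"linear":[0,0,0],"hand":0.5},{"turn":[0,0,0],"linear":[0,0,0],"hand":0.5},{"turn":[0,0,0],"linear":[0,0,-0.3],"hand":0.5},{"turn":[0,0,0],"linear":[0,0,-0.5],"hand":0.5},{"turn":[0,0,0],"linear":[0,0,-0.7],"hand":0.5},{"turn":[0,0,0],"linear":[0,0,-0.9],"hand":0.5},{"turn":[0,0,0],"linear":[0,0,-0.9],"hand":0.5},{"turn":[0,0,0],"linear":[0,0,-0.9],"hand":0.5},{"turn":[0,0,0],"linear":[0,0,0],"hand":0.5}]}}

```text
t: 12.6
ee_pos: [0.5564, 0.0383, 0.3111]
ee_rot: [0.002, -0.054, 0.999, -0.0]
contact_force: [0.1, -0.2, -0.9]
grip_width: 0.0424
grip_force: 0.0
```

```bash
python3 -c "
from h import *
im=camera('scene'); cv2.imwrite('pics/s3.png',cv2.resize(im[110:270,210:390],None,fx=3.6,fy=3.6,interpolation=cv2.INTER_CUBIC))
import pickle
st=read_state(); cv2.imwrite('pics/w3.png',camera('wrist')); pickle.dump(st,open('w3.pkl','wb')); print(st['t'],st['ee_pos'],st['contact_force'])"
```

```text
12.65 [0.55599332 0.03834669 0.30931525] [ 0.34182874  0.24921931 -0.09518902]
```

View pics/s3.png

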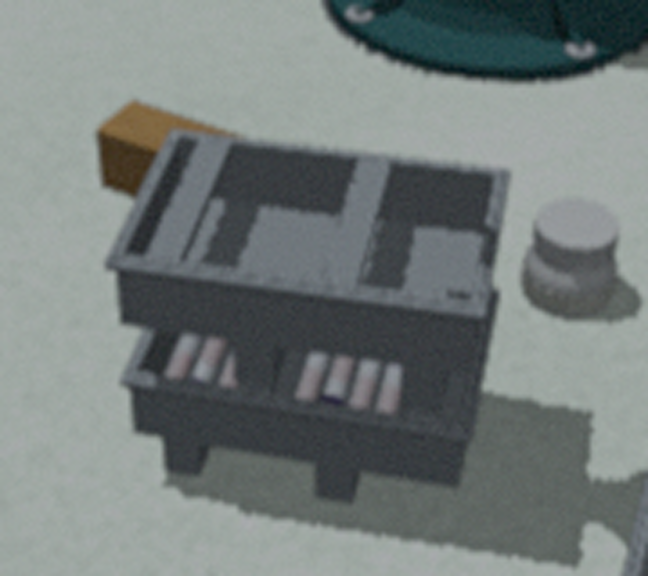

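View pics/w3.png

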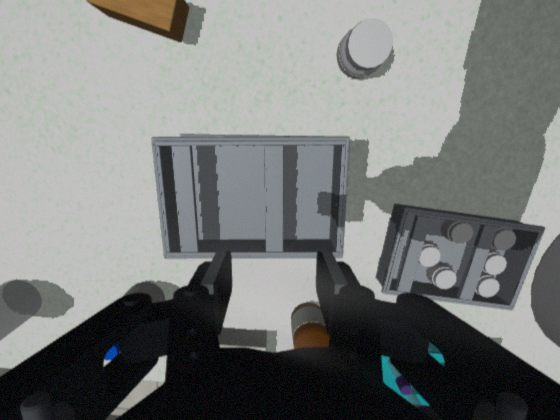

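The scene crop shows the crate standing level on the tube crate. The wrist view shows its lip corners at (152,138), (349,137), (343,258), (165,258), and the gripper is clear.

Run:
```python
from h import *
import pickle
st=pickle.load(open("w3.pkl","rb"))
P=ray("wrist",[(152,138),(349,137),(343,258),(165,258)],.16,st)
d=(P[0]+P[3]-P[1]-P[2])[:2]
print(P.mean(0),np.degrees(np.arctan2(d[1],d[0])),np.linalg.norm(np.roll(P,-1,0)-P,axis=1))
```

```text
[0.5570661  0.01700587 0.16      ] -83.61766539824742 [0.18433631 0.12202433 0.18540422 0.12116401]
```

```bash
python3 -c "
from cell import close_job; print(close_job())"
```

```text
the job is handed in; nothing more can be done
None
```

The empty crate now stands level on the tube crate, turned half a turn with its skids on the bars and within about 1 mm of centre by my measurement; the jar crate was not touched, and the job was handed in at about 12.7 s.

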